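# Check out the sample slide: scan its code, then draw the index plunger and hold it

### The arm

A 7-joint arm with a two-finger parallel gripper is mounted at the origin on the work surface. World frame = base frame: x ahead of the robot, y to its left, z up, the work surface at z = 0. Lengths are in m, angles in rad, forces in N, time in s.
With the tool pointing down it reaches from about 0.4 to 0.85 m from the base axis. Payload 10.4 kg.
Tool frame: the origin (TCP) lies between the finger pads; the fingertips stand ahead of it and the grasp point (between the pads) lies 3 mm ahead of it (r.tips_ahead is the z of the fingertips in the tool frame, in m); z points along the fingers, y is the line along which they close (so a half turn about z gives the same grasp; the last joint's range is limited). The gripper opens to 87 mm and grips with 3 to 60 N. Pads are 19 mm wide; open, the fingers measure 117 mm over their backs; the gripper's body (75 mm by 190 mm) begins 51 mm behind the grasp point.
Start: joints at [1.182, 0.332, -0.065, 1.46, 0.022, 1.35, -0.088], TCP at [0.224, -0.584, 0.245] pointing down, gripper open.
Joint ranges: [-2.6, 2.6], [-0.5, 2.12], [-1.47, 1.34], [0.16, 2.42], [-1.27, 4.41], [0.06, 2.06], [-2.6, 2.6]. Speed limits (rad/s): [2.22, 2.22, 2.79, 2.79, 3.14, 3.14, 3.14].

### API

Orientations are given as a unit quaternion [x, y, z, w].
In Python, from bench import telemetry, camera, get_calibration, r gives the robot as it stands.
- The arm moves only by the tool drive_tool, never from a script. Its argument "series" is one flat list of numbers, 7 for each row, row after row: the turn, a rotation vector about the tool's x, y, z in units of 5 degrees (1.0 is 5 degrees), then the shift along the tool's x, y, z in units of 40 mm (1.0 is 40 mm), then the opening, from -1 (shut) to 1 (fully open). A call has 1 to 10 rows; each row is the pose to reach, as a shift and turn from the pose commanded when the call began, along the tool's axes at that moment; what a row does not reach only later rows make up. A row lasts 1/12 s, in which the tool goes at most 41.7 mm and 7.16 degrees, less where a joint would pass 70% of its speed; a pose out of reach is approached as far as the arm can. A call with a gripper value outside its range is refused whole. The fingers move at their own pace and stop on an object; "grip_force" is the grip in N (left out, the last holds). Time passes only in rows, so rows that repeat a pose let the fingers close. It gives the time, the measured TCP pose, the force, the opening and the grip force at its end, in the units of the state.
- telemetry.read_state(): the state, without advancing time (a new reading comes with each control period).
- camera(name): name is "side" or "top" or "wrist"; returns the picture (384x512x3 uint8, red, green, blue); there is no depth.
- get_calibration(name): a dict with "fovy" (degrees; the focal length in pixels is half the picture's height over the tangent of half this angle, whatever the lens; pixels are square), "cx", "cy" (the principal point, pixels), "xyz" and "rotation" of the camera in the world. Camera axes: x right, y up, looking along -z (the intrinsics and any distortion apply to the point x, -y, -z); pixel columns grow to the right and rows downward; lengths in m; the calibration is good to about 2 mm. A picture is of the moment at which its call begins: read the wrist's pose just before it. get_calibration takes no time and is no camera call; for the wrist camera it gives the pose at the moment of the call.
- r.close_job(): hands the job in; it is judged then, once.
The state is a dict: "time": time; "joint_positions": joint angles; "joint_vel": joint speeds; "joint_torque": joint torques, N m; "ee_pos": TCP position; "eef_rot": TCP orientation; "ft_force": force on the tool from outside, world axes, zero at the start; "torque": the same for the moment, N m; "width": finger opening in m; "grip_force": force on a finger pad.
Only numpy, scipy, OpenCV 4.12 (cv2) and the standard library are available. Lean on these libraries where they do the work, as an engineer would, in place of code of your own. Each camera call takes 0.05 s, during which the arm holds its last target. There are 200 camera calls.

### The job

Check the sample slide out of its station for me: first squeeze the trigger of the clamped code scanner fully home for a moment and let it spring right back, then take the knob of the index plunger and pull it back to its stop, so that its pin is clear of the hole in the slide. The plunger has no catch, so finish while still holding the knob fully back with the fingers (do not let go; I will draw the slide out), and leave the slide itself and the loose things lying about where they are.

Things in the scene. Friction and masses are not known exactly. Their poses are not given: they have to be found in the camera images.
- station: Sample-slide station bolted down: base plate 130 x 200 mm, guide rails 60 mm high, and in them a black slide 70 x 280 mm, along the station's y. Origin: on the table under the slide's middle; x points away from the plunger (which is on the -x side, towards the robot), z up. A code tab stands on the slide's -y end, 140 mm from the middle, top 104 mm high, facing the scanner.
- knob (a point): Centre of the index plunger's black knob, moving with it: a cylinder 30 mm across, 26 mm long, axis level along the station's x, 44 mm above the table; at rest 84 mm from the station's origin towards -x. Behind it a nut and sleeve (18 to 25 mm across, 8 mm long) and an upright block 44 mm wide, 68 mm high, face 62 mm from the origin. Free space beside, above and in front.
- plunger (a joint): Draw of the index plunger in m: 0 = sprung home, its 10 mm pin 10 mm deep in the slide's hole; grows as the knob is pulled towards the station's -x; stop at 0.013. The spring pulls back with 6 N at rest, rising to 14 N at the stop; it has no catch and snaps home when let go.
- slide (a joint): Shift of the slide along the station's y in m, 0 at its station. Locked by the pin (1 mm play) while the plunger is home; once the pin is out only light friction (3 N) keeps it there.
- scanner: Pistol-shaped code scanner fixed on a post, lying on its side, beyond the slide's code-tab end. Origin: on the table under the head. The head, top 114 mm high, aims about along +y. The handle is level along -x, centre line y = 0, 75 mm high, 30 mm thick (along y), 34 mm tall, out to x = -136 mm; the head's underside comes to x = -35 mm. The trigger is on the handle's +y side.
- squeeze (a point): Where to squeeze, fixed to the scanner at x = -68, y = 4.5, z = 75 mm of its frame: midway between the handle's back face (y = -15 mm) and the front of the trigger when fully home (39 mm across there then; at rest about 46 mm, 49 mm at the trigger's tip at x = -83 mm). Pinch level, along the scanner's y.
- trigger (a joint): Squeeze of the trigger in rad: 0 released, stop at 0.2 = fully home, parallel to the handle. A lever 54 mm long, 8 mm thick, 22 mm tall, hinged about the vertical at its head end (scanner x = -30, y = 20 mm); its free end moves 10 mm towards the handle. Springs back when let go: about 2 N at rest, 5 N fully home at the squeeze point.
- sample_box: Loose bystander: flat clear-lidded plastic sample box 64 x 94 x 30 mm, origin centre of its underside.
- post: Loose bystander: small steel optical post, 13 mm across on a 32 mm foot, 50 mm tall, origin centre of its underside.
- driver: Loose bystander: screwdriver 160 mm long lying on the table along its x, origin under its middle.
Not all that is in view belongs to the job. Of the things that look like the scanner, the larger one is meant.

How it is judged:
By the outcome, as a careful person would: the job done as asked, in the order asked, and still so for the second after the job is handed in, while the arm keeps its last pose, push and grip.
It also fails if it takes over 45 s, if anything falls off the work surface, if the arm or the gripper's body presses on something with over 40 N, if the wrist force passes 120 N, or if a joint passes its speed limit or range.

## Working session

There is one attempt and no reset: what is moved stays moved. The work goes in short steps, Python scripts to look and compute and a tool call to move; the robot and the scene stay as the last step left them, time stands still between calls to the robot, and variables do not carry over. Pictures are saved under pics/ and viewed, at most 10 in all, crops included, and the job is handed in when it is done.

Besides the shell and the picture viewer there is one more tool, called after "Request:" as name(argument=value, ...) on one line, values as JSON. drive_tool: Moves the arm, as the interface text tells. Its arguments: {"type":"object","properties":{"series":{"type":"array"},"grip_force":{"type":"number"}},"required":["series"]}

```bash
mkdir -p pics
python3 - <<'E'
from bench import telemetry,camera,get_calibration,r
import cv2,numpy as np
for n in("top","side"):
    c=get_calibration(n);print(n,c)
    cv2.imwrite(f"pics/{n}0.png",cv2.resize(camera(n)[:,:,::-1],(800,600),interpolation=cv2.INTER_CUBIC))
s=telemetry.read_state();print(s['time'],s['ee_pos'],s['eef_rot'],s['width'],r.tips_ahead)
E
```

```text
top {'fovy': 43.11561625812041, 'cx': 257.02429252922286, 'cy': 189.69617699915509, 'xyz': array([0.40805629, 0.06150604, 1.29487797]), 'rotation': array([-0.0627483 ,  0.05323961,  0.70882485, -0.700568  ])}
side {'fovy': 52.37022125175415, 'cx': 250.0115966528195, 'cy': 185.07218132000622, 'xyz': array([0.46579113, 0.61293741, 0.75777499]), 'rotation': array([-0.03888591,  0.33104337,  0.93772209, -0.09785426])}
0.1 [ 0.22344591 -0.58332521  0.24381288] [ 9.83320405e-01  1.81880523e-01 -1.39162333e-04 -6.61706154e-04] 0.08708370843817864 0.022
```

View pics/top0.png

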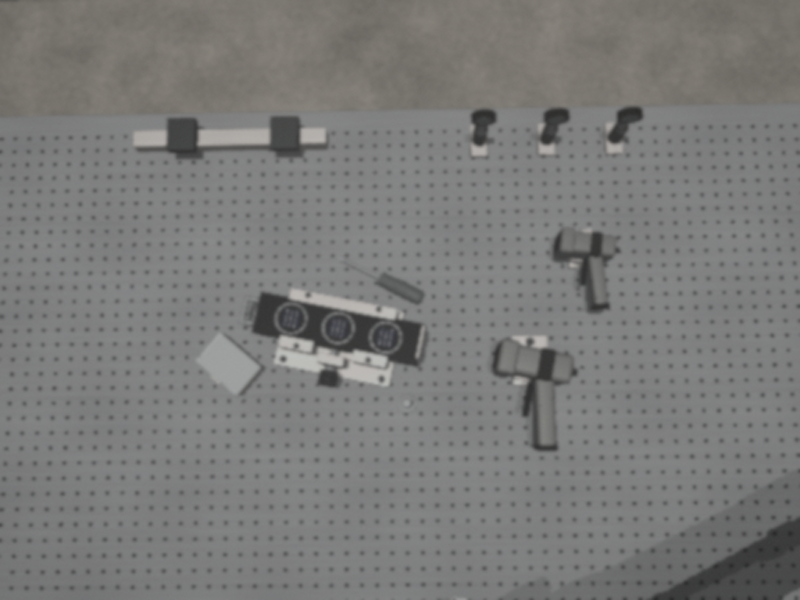

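View pics/side0.png

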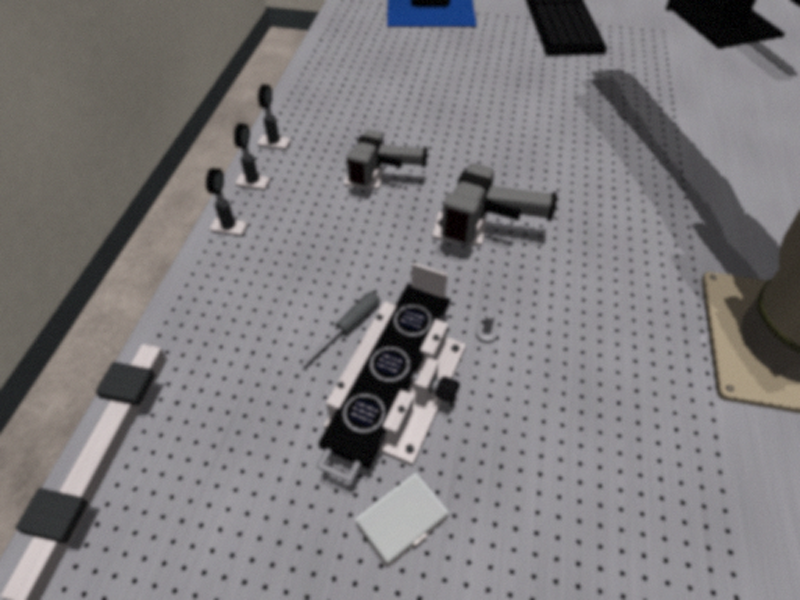

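The top view (800 px) shows scanner look-alikes at about (540,375) (the larger, in line with the code tab) and (590,255) (the smaller). I choose the larger. The station is at (340,328), the knob at (329,378) and the box at (229,364). The post is at (407,403) and the driver at (390,285). I'll check this in a close crop.

```bash
cat > h.py <<'E'
import numpy as np,cv2
from scipy.spatial.transform import Rotation as R
from bench import telemetry,camera,get_calibration,r
def ray(c,u,v):
    f=192/np.tan(np.radians(c['fovy'])/2)
    return R.from_quat(c['rotation']).apply([(u-c['cx'])/f,-(v-c['cy'])/f,-1])
def at(c,u,v,z):
    d=ray(c,u,v);return c['xyz']+d*(z-c['xyz'][2])/d[2]
def proj(c,p):
    f=192/np.tan(np.radians(c['fovy'])/2)
    q=R.from_quat(c['rotation']).inv().apply(np.asarray(p)-c['xyz'])
    return np.stack([c['cx']-f*q[...,0]/q[...,2],c['cy']+f*q[...,1]/q[...,2]],-1)
E
python3 - <<'E'
from h import *
im=camera("top")[:,:,::-1]
a=cv2.resize(im[180:255,150:280],None,fx=4.5,fy=4.5,interpolation=cv2.INTER_CUBIC)
b=cv2.resize(im[205:295,300:380],None,fx=3.33,fy=3.33,interpolation=cv2.INTER_CUBIC)
# station crop 585x337 ; scanner 266x300
o=np.zeros((600,800,3),np.uint8)
a=cv2.resize(im[180:255,150:280],(520,300),interpolation=cv2.INTER_CUBIC);o[:300,:520]=a
b=cv2.resize(im[205:305,300:380],(480,600),interpolation=cv2.INTER_CUBIC)[:, :280] if 0 else cv2.resize(im[210:300,310:378],(272,360),interpolation=cv2.INTER_CUBIC)
o[:360,525:797]=b
cs=im[100:160,270:365]; o[362:362+234,425:795]=cv2.resize(im[100:160,270:365],(370,234),interpolation=cv2.INTER_CUBIC) if 0 else cv2.resize(camera("side")[100:160,270:365,::-1],(370,234),interpolation=cv2.INTER_CUBIC)
o[305:600,:420]=cv2.resize(camera("side")[165:305,195:315,::-1],(252,294),interpolation=cv2.INTER_CUBIC)[:295].__class__ and cv2.resize(camera("side")[205:295,195:323,::-1],(420,295),interpolation=cv2.INTER_CUBIC)
cv2.imwrite("pics/crop1.png",o)
E
```

```text
(no output)
```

View pics/crop1.png

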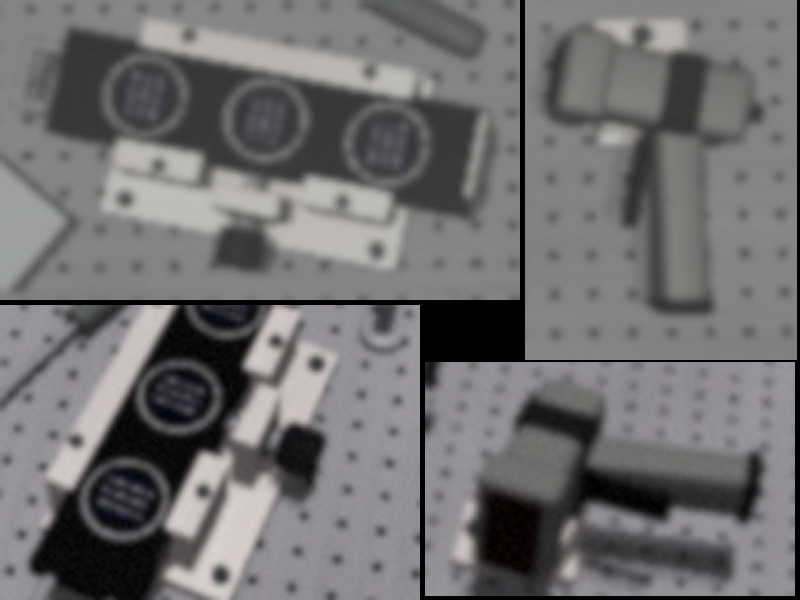

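The crop confirms it: the larger scanner has its handle centre line from about (684,140) to (682,300), with the trigger to its left (tip at 628,222). The plunger knob is at (243,248) and the slide's middle circle at (266,121).

Run:
```python
from h import *
np.set_printoptions(precision=4,suppress=True)
c=get_calibration("top");s=get_calibration("side")
S=lambda u,v,z:at(c,150+u/4,180+v/4,z)[:2]
H=lambda u,v,z:at(c,310+(u-525)/4,210+v/4,z)[:2]
for n,p in dict(LT=(70,28),LB=(48,130),RB=(472,215),RT=(490,110),mid=(266,121),c1=(145,96),c3=(387,145)).items(): print(n,S(*p,.06))
print('plate BL,BR',S(100,212,.01),S(400,270,.01),'knob',S(243,248,.055))
print('handle',H(684,140,.092),H(682,303,.092),'trigtip',H(628,222,.086),'head',H(560,75,.1),H(745,95,.1))
# side
print('side knob', at(s,195+300/3.28,205+(450-305)/3.28,.05)[:2],'midcirc',at(s,195+178/3.28,205+(397-305)/3.28,.06)[:2])
k=370/95; print('side handle end', at(s,270+(750-425)/k,100+(465-362)/k,.092)[:2])
```

```text
LT [0.6228 0.3085]
LB [0.5567 0.3213]
RB [0.4992 0.0504]
RT [0.5661 0.038 ]
mid [0.5608 0.1814]
c1 [0.5779 0.2593]
c3 [0.5444 0.104 ]
plate BL,BR [0.5077 0.2961] [0.4673 0.0978] knob [0.4803 0.1963]
handle [ 0.4669 -0.1496] [ 0.3687 -0.1443] trigtip [ 0.4176 -0.1143] head [ 0.507 -0.074] [ 0.4935 -0.1866]
side knob [0.4823 0.2055] midcirc [0.5639 0.1892]
side handle end [ 0.371  -0.1475]
```

```bash
cat >> h.py <<'E'
def go(x,y,z,yaw):
    "units from the present pose to TCP x,y,z with tool x at yaw (deg), pointing down"
    s=telemetry.read_state();q=R.from_quat(s['eef_rot']);a=np.radians(yaw)
    T=R.from_matrix(np.array([[np.cos(a),np.sin(a),0],[np.sin(a),-np.cos(a),0],[0,0,-1.]]))
    print('move',(np.degrees((q.inv()*T).as_rotvec())/5).round(2),(q.inv().apply(np.array([x,y,z])-s['ee_pos'])/.04).round(2))
E
python3 -c "
from h import *
go(.437,-.146,.20,-4.5)"
```

```text
move [-0.    0.    5.09] [ 8.9  -8.31  1.11]
```

Request:
drive_tool(series=[0,0,5.1,8.9,-8.3,1.1,1,0,0,5.1,8.9,-8.3,1.1,1,0,0,5.1,8.9,-8.3,1.1,1,0,0,5.1,8.9,-8.3,1.1,1,0,0,5.1,8.9,-8.3,1.1,1,0,0,5.1,8.9,-8.3,1.1,1,0,0,5.1,8.9,-8.3,1.1,1,0,0,5.1,8.9,-8.3,1.1,1,0,0,5.1,8.9,-8.3,1.1,1,0,0,5.1,8.9,-8.3,1.1,1])

```text
time: 1.13
ee_pos: [0.4057, -0.21, 0.2072]
eef_rot: [0.999, -0.04, 0.0, 0.0]
ft_force: [1.5, -1.0, -0.1]
width: 0.0866
grip_force: 0.0
```

```bash
python3 -c "
from h import *
print(telemetry.read_state()['ee_pos'])
go(.437,-.146,.20,-4.5)"
```

```text
[ 0.40565809 -0.20999992  0.20724935]
move [ 0.01 -0.01 -0.01] [ 0.65 -1.66  0.18]
```

Request:
drive_tool(series=[0,0,0,0.5,-1.3,0.15,1,0,0,0,0.5,-1.3,0.15,1,0,0,0,0.5,-1.3,0.15,1,0,0,0,0.5,-1.3,0.15,1])

```text
time: 1.47
ee_pos: [0.4294, -0.1613, 0.2012]
eef_rot: [0.999, -0.039, -0.0, 0.0]
ft_force: [-0.9, -0.6, 0.5]
width: 0.0868
grip_force: 0.0
```

Run:
```python
from h import *
c=get_calibration("wrist");im=camera("wrist")[:,:,::-1]
print(c,telemetry.read_state()['ee_pos'],telemetry.read_state()['time'])
go(.437,-.146,.20,-4.5)
np.savez('w1.npz',**c)
cv2.imwrite("pics/w1.png",cv2.resize(im,(800,600),interpolation=cv2.INTER_CUBIC))
```

```text
{'fovy': 61.55660942059368, 'cx': 251.0436055417396, 'cy': 197.05639202916018, 'xyz': array([ 0.49673375, -0.16708086,  0.34150348]), 'rotation': array([ 0.08624272, -0.09260195,  0.72805676, -0.67373617])} [ 0.42899948 -0.16238442  0.20121402] 1.5167
move [ 0.01  0.   -0.01] [ 0.17 -0.42  0.03]
```

View pics/w1.png

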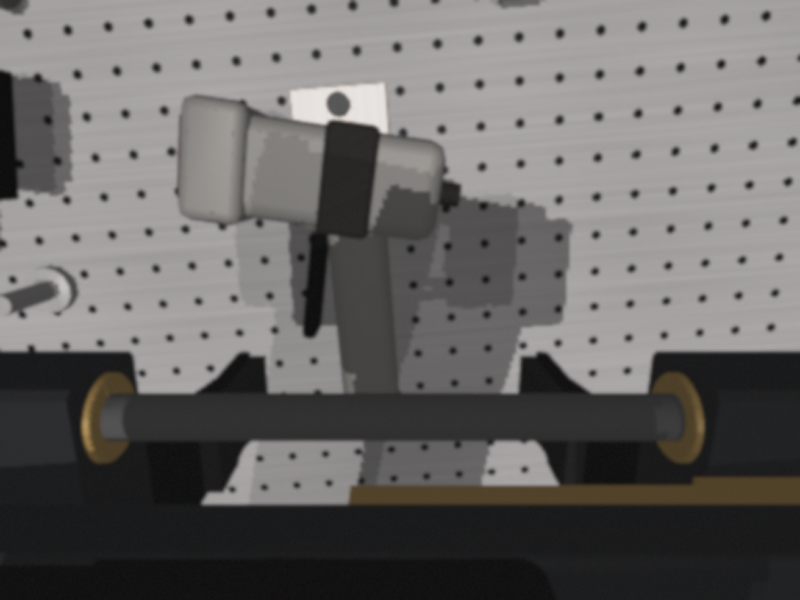

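The wrist view shows the handle's centre line from (360,250) to (372,380), and the trigger from (318,235) to its tip at (310,335).

Run:
```python
from h import *
c=dict(np.load('w1.npz'));k=.64
W=lambda u,v,z:at(c,u*k,v*k,z)[:2].round(4)
for n,p in dict(hl0=(332,250,.092),hr0=(387,250,.092),hl1=(346,380,.092),hr1=(398,380,.092),tip=(306,336,.086),tipb=(320,336,.086),head_l=(180,210,.1),head_r=(436,236,.1),headl2=(195,97,.1),headr2=(440,145,.1)).items():print(n,W(*p))
```

```text
hl0 [ 0.4642 -0.1347]
hr0 [ 0.462 -0.162]
hl1 [ 0.3946 -0.1347]
hr1 [ 0.3925 -0.1623]
tip [ 0.4188 -0.1152]
tipb [ 0.4182 -0.1227]
head_l [ 0.4896 -0.0664]
head_r [ 0.468 -0.186]
headl2 [ 0.5381 -0.0821]
headr2 [ 0.5093 -0.1901]
```

```bash
python3 -c "
from h import *
go(.435,-.1435,.078,-2)"
```

```text
move [ 0.01  0.   -0.51] [ 0.11 -0.48  3.08]
```

Request:
drive_tool(series=[0,0,-0.5,0.1,-0.5,0,1,0,0,-0.5,0.1,-0.5,0,1,0,0,-0.5,0.1,-0.5,0.6,1,0,0,-0.5,0.1,-0.5,1.2,1,0,0,-0.5,0.1,-0.5,1.8,1,0,0,-0.5,0.1,-0.5,2.4,1,0,0,-0.5,0.1,-0.5,3.05,1,0,0,-0.5,0.1,-0.5,3.05,1,0,0,-0.5,0.1,-0.5,3.05,1,0,0,-0.5,0.1,-0.5,3.05,1])

```text
time: 2.35
ee_pos: [0.4355, -0.1427, 0.0805]
eef_rot: [1.0, -0.018, 0.001, 0.0]
ft_force: [-0.2, -0.8, 0.8]
width: 0.087
grip_force: 0.0
```

Run:
```python
from h import *
c=get_calibration("wrist");im=camera("wrist")[:,:,::-1]
go(.435,-.1435,.078,-2)
np.savez('w2.npz',**c)
cv2.imwrite("pics/w2.png",cv2.resize(im,(800,600),interpolation=cv2.INTER_CUBIC))
```

```text
move [ 0.01 -0.02 -0.02] [-0.02  0.02  0.07]
```

View pics/w2.png

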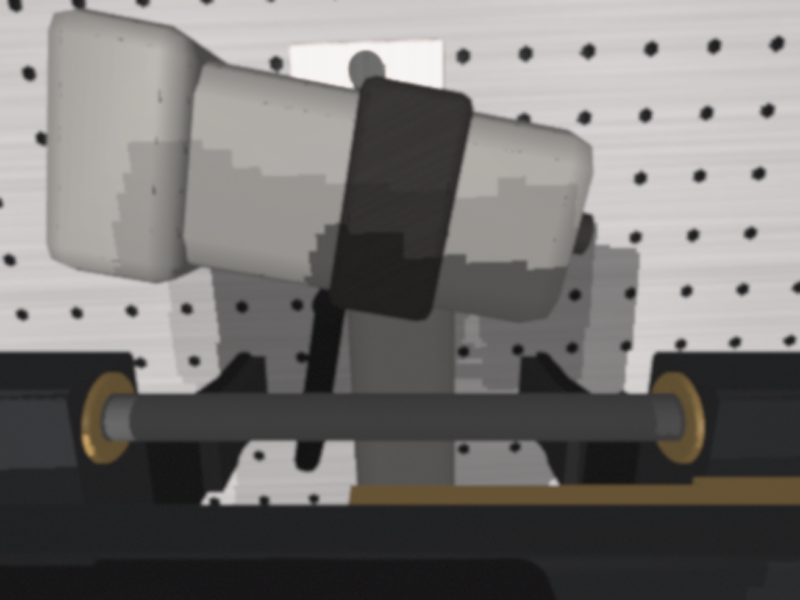

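The fingers straddle the handle (edges at 355 and 455) and the trigger (tip at 308,465), and they line up with the handle. I'll squeeze now.

Request:
drive_tool(series=[0,0,0,0,0,0,0,0,0,0,0,0,0,-0.2,0,0,0,0,0,0,-0.4,0,0,0,0,0,0,-0.4,0,0,0,0,0,0,-0.4,0,0,0,0,0,0,-0.4], grip_force=20)

```text
time: 2.9
ee_pos: [0.4348, -0.1419, 0.0792]
eef_rot: [1.0, -0.018, -0.0, -0.0]
ft_force: [-1.1, 2.8, 0.9]
width: 0.0547
grip_force: 1.1
```

Request:
drive_tool(series=[0,0,0,0,0,0,-1,0,0,0,0,0,0,-1,0,0,0,0,0,0,-1,0,0,0,0,0,0,-1])

```text
time: 3.23
ee_pos: [0.4343, -0.1416, 0.0789]
eef_rot: [1.0, -0.017, -0.001, -0.0]
ft_force: [-4.1, 3.9, 1.5]
width: 0.0386
grip_force: 20.0
```

Request:
drive_tool(series=[0,0,0,0,0,0,-1,0,0,0,0,0,0,-1,0,0,0,0,0,0,-1,0,0,0,0,0,0,-1,0,0,0,0,0,0,-1], grip_force=30)

```text
time: 3.65
ee_pos: [0.4343, -0.1417, 0.0789]
eef_rot: [1.0, -0.017, -0.001, -0.0]
ft_force: [-4.4, 4.1, 1.7]
width: 0.0385
grip_force: 30.0
```

Run:
```python
from h import *
im=camera("wrist")[:,:,::-1]
a=cv2.resize(im[160:350,100:400],(800,507),interpolation=cv2.INTER_CUBIC)
cv2.imwrite("pics/w3.png",a)
```

```text
(no output)
```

View pics/w3.png

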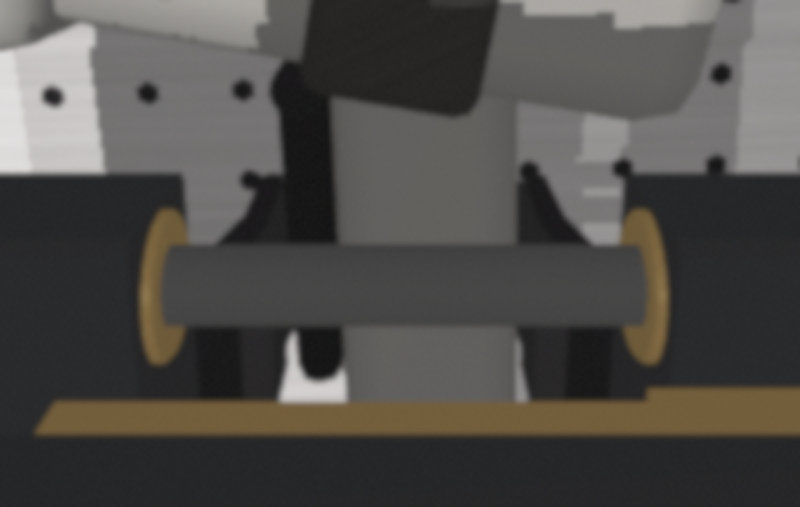

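The trigger (tip at 320,370) lies parallel against the handle and the width is 38.5 mm, so it is fully home. Next I release it and lift.

Request:
drive_tool(series=[0,0,0,0,0,0,1,0,0,0,0,0,0,1,0,0,0,0,0,0,1,0,0,0,0,0,0,1,0,0,0,0,0,0,1,0,0,0,0,0,0,1,0,0,0,0,0,0,1,0,0,0,0,0,0,1])

```text
time: 4.37
ee_pos: [0.4349, -0.1423, 0.0792]
eef_rot: [1.0, -0.018, 0.0, 0.0]
ft_force: [-0.3, 0.4, 0.1]
width: 0.0825
grip_force: 0.0
```

Request:
drive_tool(series=[0,0,0,0,0,-0.7,1,0,0,0,0,0,-1.5,1,0,0,0,0,0,-2.3,1,0,0,0,0,0,-3.0,1,0,0,0,0,0,-3.0,1])

```text
time: 4.78
ee_pos: [0.4374, -0.1428, 0.2047]
eef_rot: [1.0, -0.018, 0.004, 0.002]
ft_force: [0.6, -0.6, 0.0]
width: 0.0869
grip_force: 0.0
```

```bash
python3 -c "
from h import *
go(.465,.203,.20,-12.2)"
```

```text
move [ 0.03 -0.09  2.03] [ 0.38 -8.66  0.09]
```

Request:
drive_tool(series=[0,0,2,-0.6,-8.6,0.1,1,0,0,2,-0.6,-8.6,0.1,1,0,0,2,-0.6,-8.6,0.1,1,0,0,2,-0.6,-8.6,0.1,1,0,0,2,-0.6,-8.6,0.1,1,0,0,2,-0.6,-8.6,0.1,1,0,0,2,-0.6,-8.6,0.1,1,0,0,2,-0.6,-8.6,0.1,1,0,0,2,-0.6,-8.6,0.1,1,0,0,2,-0.6,-8.6,0.1,1])

```text
time: 5.62
ee_pos: [0.422, 0.2071, 0.195]
eef_rot: [0.995, -0.102, -0.0, -0.001]
ft_force: [-0.2, -0.1, 0.1]
width: 0.0871
grip_force: 0.0
```

Request:
drive_tool(series=[0,0,0,0,0,0,1,0,0,0,0,0,0,1])

```text
time: 5.78
ee_pos: [0.4233, 0.2015, 0.1947]
eef_rot: [0.994, -0.105, -0.0, 0.0]
ft_force: [-0.2, -0.5, -0.5]
width: 0.0867
grip_force: 0.0
```

Run:
```python
from h import *
c=get_calibration("wrist");im=camera("wrist")[:,:,::-1]
go(.48,.20,.07,-12.2)
np.savez('w4.npz',**c)
cv2.imwrite("pics/w4.png",cv2.resize(im,(800,600),interpolation=cv2.INTER_CUBIC))
```

```text
move [0.01 0.   0.01] [ 1.39 -0.27  3.12]
```

View pics/w4.png

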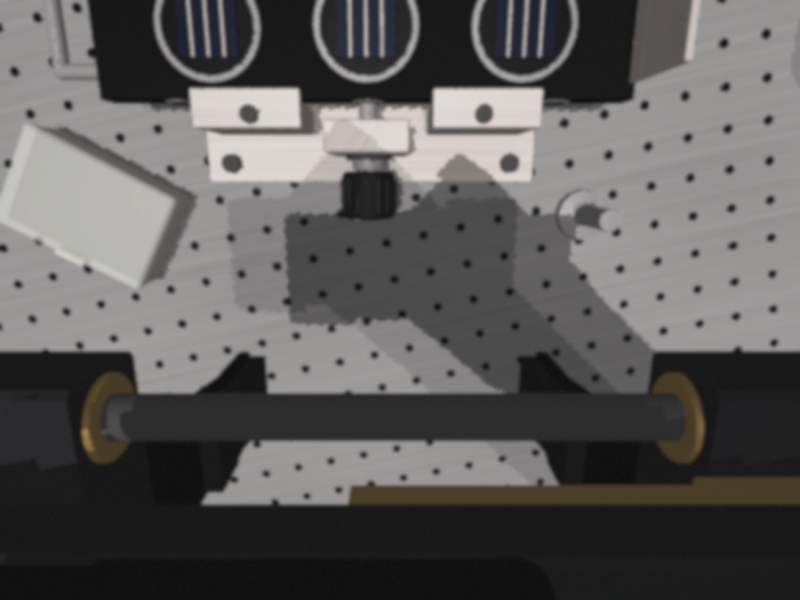

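The knob spans (343–397, 172–217) with the plate edge level in the picture, so the tool's yaw matches the station. The post foot is near (578,215) and the box corner near (195,200).

Run:
```python
from h import *
c=dict(np.load('w4.npz'));k=.64
W=lambda u,v,z:at(c,u*k,v*k,z)[:2]
a=np.radians(-12.2);ex=np.array([np.cos(a),np.sin(a)]);ey=np.array([-ex[1],ex[0]])
L=lambda n,p:print(n,p.round(4),'st',(p@ex).round(4),(p@ey).round(4))
for n,p in dict(kl=(343,195,.044),kr=(397,195,.044),kback=(370,172,.057),kfront=(370,217,.05),blockface=(367,152,.068),mid=(366,25,.06),post=(578,215,.0),ptop=(605,218,.05),box=(195,200,.03)).items():L(n,W(*p))
```

```text
kl [0.4856 0.2156] st 0.4291 0.3133
kr [0.4792 0.1858] st 0.4291 0.2828
kback [0.4944 0.1974] st 0.4415 0.2974
kfront [0.4709 0.203 ] st 0.4173 0.2979
blockface [0.5041 0.1963] st 0.4512 0.2984
mid [0.5629 0.1838] st 0.5114 0.2986
post [0.4403 0.0722] st 0.4151 0.1636
ptop [0.4428 0.0747] st 0.417 0.1666
box [0.501  0.3034] st 0.4256 0.4024
```

Request:
drive_tool(series=[0,0,0,1.42,-0.3,0,1,0,0,0,1.42,-0.3,0.3,1,0,0,0,1.42,-0.3,1.0,1,0,0,0,1.42,-0.3,1.7,1,0,0,0,1.42,-0.3,2.4,1,0,0,0,1.42,-0.3,3.1,1,0,0,0,1.42,-0.3,3.7,1,0,0,0,1.42,-0.3,3.7,1,0,0,0,1.42,-0.3,3.7,1])

```text
time: 6.58
ee_pos: [0.4808, 0.2012, 0.0467]
eef_rot: [0.994, -0.106, -0.001, 0.001]
ft_force: [-0.4, -0.4, 0.7]
width: 0.0868
grip_force: 0.0
```

Request:
drive_tool(series=[0,0,0,0,0,0,1,0,0,0,0,0,0,1])

```text
time: 6.75
ee_pos: [0.4824, 0.2026, 0.049]
eef_rot: [0.994, -0.105, 0.001, -0.0]
ft_force: [0.3, -0.4, 0.9]
width: 0.087
grip_force: 0.0
```

Run:
```python
from h import *
c=get_calibration("wrist");im=camera("wrist")[:,:,::-1]
go(.4815,.2008,.047,-12.2)
cv2.imwrite("pics/w5.png",cv2.resize(im,(640,480),interpolation=cv2.INTER_CUBIC))
```

```text
move [-0.01 -0.03  0.02] [-0.01  0.05  0.05]
```

View pics/w5.png

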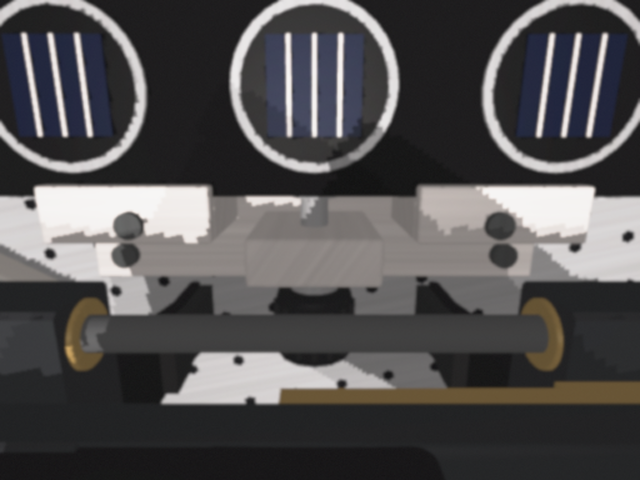

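The knob (314,325) is centred between the fingers, so I close on it.

Request:
drive_tool(series=[0,0,0,0,0,0.05,-1,0,0,0,0,0,0.05,-1,0,0,0,0,0,0.05,-1,0,0,0,0,0,0.05,-1,0,0,0,0,0,0.05,-1,0,0,0,0,0,0.05,-1,0,0,0,0,0,0.05,-1,0,0,0,0,0,0.05,-1,0,0,0,0,0,0.05,-1,0,0,0,0,0,0.05,-1], grip_force=45)

```text
time: 7.63
ee_pos: [0.4812, 0.2029, 0.0452]
eef_rot: [0.994, -0.105, 0.0, -0.0]
ft_force: [1.0, -1.4, -6.3]
width: 0.0288
grip_force: 45.1
```

Request:
drive_tool(series=[0,0,0,0,0,0,-1,0,0,0,0,0,0,-1,0,0,0,0,0,0,-1,0,0,0,0,0,0,-1], grip_force=55)

```text
time: 7.97
ee_pos: [0.4812, 0.2028, 0.0451]
eef_rot: [0.994, -0.105, 0.0, -0.0]
ft_force: [1.8, 3.2, -4.2]
width: 0.0284
grip_force: 55.0
```

Request:
drive_tool(series=[0,0,0,-0.05,0,0,-1,0,0,0,-0.1,0,0,-1,0,0,0,-0.15,0,0,-1,0,0,0,-0.2,0,0,-1,0,0,0,-0.25,0,0,-1,0,0,0,-0.25,0,0,-1,0,0,0,-0.25,0,0,-1])

```text
time: 8.55
ee_pos: [0.4733, 0.2045, 0.0452]
eef_rot: [0.994, -0.105, 0.002, -0.001]
ft_force: [11.7, 4.0, -12.8]
width: 0.0284
grip_force: 55.0
```

Run:
```python
from h import *
s=telemetry.read_state();a=np.radians(-12.2);ex=np.array([np.cos(a),np.sin(a)])
print('moved mm',1e3*(s['ee_pos'][:2]-[.4812,.2028])@ex,'Fx',s['ft_force'][:2]@ex,s['ft_force'],s['width'])
```

```text
moved mm -8.120720083268504 Fx 10.587952920188968 [ 11.69274688   3.97834868 -12.78861373] 0.028431343848676804
```

Request:
drive_tool(series=[0,0,0,-0.04,0,0.01,-1,0,0,0,-0.08,0,0.02,-1,0,0,0,-0.12,0,0.02,-1,0,0,0,-0.15,0,0.02,-1,0,0,0,-0.15,0,0.02,-1,0,0,0,-0.15,0,0.02,-1], grip_force=60)

```text
time: 9.05
ee_pos: [0.4687, 0.2055, 0.0452]
eef_rot: [0.994, -0.106, 0.003, -0.001]
ft_force: [14.3, 1.4, -8.9]
width: 0.0283
grip_force: 60.0
```

Run:
```python
from h import *
s=telemetry.read_state();a=np.radians(-12.2);ex=np.array([np.cos(a),np.sin(a)])
print('moved mm',1e3*(s['ee_pos'][:2]-[.4812,.2028])@ex,'Fx',s['ft_force'][:2]@ex,s['ft_force'],s['width'])
```

```text
moved mm -12.773370878812763 Fx 13.71479480704594 [14.34162998  1.43353875 -8.93043844] 0.02826166856348014
```

Request:
drive_tool(series=[0,0,0,-0.03,0,0,-1,0,0,0,-0.05,0,0,-1,0,0,0,-0.05,0,0,-1,0,0,0,-0.05,0,0,-1,0,0,0,-0.05,0,0,-1])

```text
time: 9.47
ee_pos: [0.4683, 0.2056, 0.0452]
eef_rot: [0.994, -0.106, 0.004, -0.001]
ft_force: [21.9, 1.9, -16.3]
width: 0.0281
grip_force: 60.0
```

Run:
```python
from h import *
s=telemetry.read_state();a=np.radians(-12.2);ex=np.array([np.cos(a),np.sin(a)])
print('moved mm',1e3*(s['ee_pos'][:2]-[.4812,.2028])@ex,'Fx',s['ft_force'][:2]@ex,s['ft_force'],s['width'])
```

```text
moved mm -13.223359805559827 Fx 21.00477092028154 [ 21.89829022   1.88792799 -16.28066214] 0.028128080375952342
```

The force jumped from 14 to 21 N for 0.4 mm of travel, at 13.2 mm of draw, so the knob is on its stop. I'll check that it holds, and look at the picture.

Request:
drive_tool(series=[0,0,0,0,0,0,-1,0,0,0,0,0,0,-1,0,0,0,0,0,0,-1,0,0,0,0,0,0,-1,0,0,0,0,0,0,-1,0,0,0,0,0,0,-1,0,0,0,0,0,0,-1,0,0,0,0,0,0,-1])

```text
time: 10.13
ee_pos: [0.4683, 0.2056, 0.0452]
eef_rot: [0.994, -0.106, 0.004, -0.001]
ft_force: [22.0, 2.6, -16.3]
width: 0.0282
grip_force: 60.0
```

Run:
```python
from h import *
a=cv2.resize(camera("wrist")[100:320,60:460,::-1],(400,220));b=camera("side")[60:310,100:360,::-1]
o=np.zeros((500,800,3),np.uint8);o[:220,:400]=a;o[:385,400:]=cv2.resize(b,(400,385),interpolation=cv2.INTER_CUBIC)
cv2.imwrite("pics/f.png",o)
```

```text
(no output)
```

View pics/f.png

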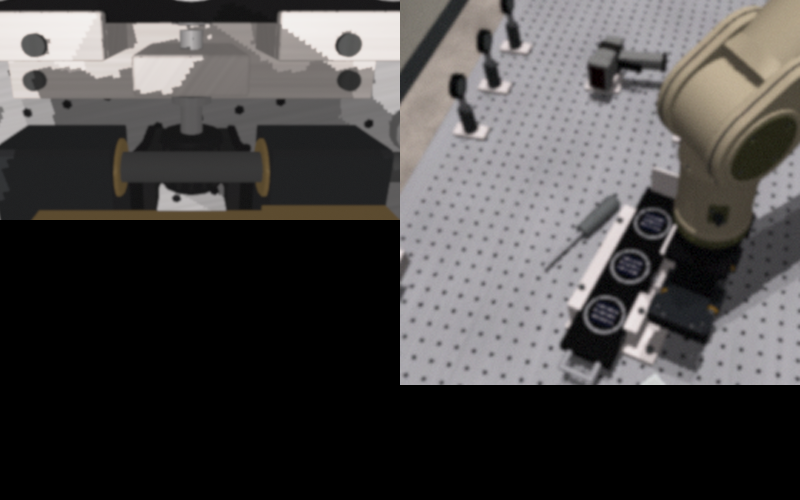

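The shaft now shows between the nut and the knob at (190,115), the fingers still hold the knob, the force is steady and the slide has not moved. I hand in the job.

```bash
python3 -c "
from bench import r
print(r.close_job())"
```

```text
the job is handed in; nothing more can be done
None
```

The scanner trigger was squeezed fully home and the fingers opened clear of it (I did not check its spring-back with a picture); the arm is now holding the plunger knob back at its stop (about 13 mm), and the job is handed in.

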